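# Key a mounting post into a rotary drive

### The arm

A 6-joint arm with a two-finger parallel gripper is mounted at the origin on a cart in front of the work surface, level with it; the furniture and walls round the work are solid. World frame = base frame: x ahead of the robot, y to its left, z up, the work surface at z = 0. Lengths are in mm, angles in rad, forces in N, time in s.
With the tool pointing down it reaches from about 400 to 925 mm from the base axis. Payload 12.5 kg.
Tool frame: the origin (TCP) lies on the centre line of the jaws, within the pads' length; the fingertips stand 19 mm ahead of it and the grasp point (between the pads) is the TCP; y points along the fingers, x is the direction in which the jaws open and shut, and the axes are right-handed (so a half turn about y gives the same grasp; the last joint's range is limited). The gripper opens to 95 mm and grips with 3 to 60 N. Pads are 20 mm wide; open, the fingers measure 119 mm over their backs; the gripper's body (75 mm by 180 mm) begins 59 mm behind the grasp point.
Start: joints at [-1.299, 0.491, 1.559, -0, 1.092, -0.106], TCP at [230.571, -580.932, 233.661] pointing down, gripper open.
Joint ranges: [-3.1, 3.1], [-0.84, 2.19], [0.05, 2.79], [-1.13, 4.28], [0.06, 2.93], [-2.69, 2.69]. Speed limits (rad/s): [2.22, 2.22, 2.79, 3.14, 3.14, 3.14].

### API

Orientations are given as [roll, pitch, yaw] about the fixed x, y, z axes, in that order (R = Rz(yaw) Ry(pitch) Rx(roll)).
In Python, from cell import env gives the robot as it stands. The module is installed in compiled form; this text tells all that it offers.
- The arm moves only by the tool move_arm, never from a script. Its argument "rows" is a list of rows, each an object of numbers: "tx", "ty", "tz": the shift along the tool's x, y, z in cm; "rx", "ry", "rz": the turn, a rotation vector about the tool's x, y, z in rad; "grip": the opening in per cent of the stroke, from 0 (shut) to 100 (fully open). In form: [{"tx": .., "ty": .., "tz": .., "rx": .., "ry": .., "rz": .., "grip": ..}, ...]. A call has 1 to 10 rows; each row shifts and turns the commanded pose from where the row before left it, along the tool's axes as they then stand; what a row does not reach is not made up. A row lasts 1/12 s, in which the tool goes at most 41.7 mm and 7.16 degrees, less where a joint would pass 70% of its speed; a pose out of reach is approached as far as the arm can. A call is refused whole if a number of a shift passes 4.17 or a number of a turn 0.125, either way. A call with a gripper value outside its range is refused whole. The fingers move at their own pace and stop on an object; the grip force is fixed at half the most. Time passes only in rows, so rows that do not move let the fingers close. It gives the time, the measured TCP pose, the force and the opening at its end, in the units of the state.
- env.state(): the state, without advancing time (a new reading comes with each control period).
- env.read_camera(name): name is "side" or "top"; returns (picture, depth): 480x640x3 uint8, blue, green, red; 480x640 float32, mm along the optical axis (not along the pixel's ray), 0 where there is no reading.
- env.calibration(name): a dict with "vertical_fov" (degrees; the focal length in pixels is half the picture's height over the tangent of half this angle, whatever the lens; pixels are square), "cx", "cy" (the principal point, pixels), "eye" and "rotation" of the camera in the world. Camera axes: x right, y up, looking along -z (the intrinsics and any distortion apply to the point x, -y, -z); pixel columns grow to the right and rows downward; lengths in mm; the calibration is good to about 2 mm. A picture is of the moment at which its call begins. calibration takes no time and is no camera call.
- env.job_done(): hands the job in, once; it reports no verdict.
The state is a dict: "t": time; "joints": joint angles; "qvel": joint speeds; "tau": joint torques, N m; "eef_pos": TCP position; "tcp_rot": TCP orientation; "ft_force": force on the tool from outside, world axes, zero at the start; "moment": the same for the moment, N m; "opening": opening from 0.0 (shut) to 1.0 (fully open).
Only numpy, scipy, OpenCV 4.12 (cv2) and the standard library are available. Lean on these libraries where they do the work, as an engineer would, in place of code of your own. Each camera call takes 0.05 s, during which the arm holds its last target.

### The job

Fit the specimen mounting post into the rotary drive: lift it out of its wooden rest block, lower its foot into the drive's socket, and turn it by feel until the flat tang on its foot drops into the hub's slot and the flange sits flush on the housing, then let go. Press and turn only lightly in the socket, never force it, and leave the bottle, the dust blower and the dish where they are.

Things in the scene. Friction and masses are not known exactly. Their poses are not given: they have to be found in the camera images.
- post_grip (a point): Steel mounting post, loose, upright, 0.2 kg, 92 mm high. This point: centre of its square grip, 22 x 22 mm (faces square to its x and y), 40 mm high, with a 20 mm round, 5 mm cork pad on top. Below the grip: round flange 40 mm wide, 6 mm thick; then round shank 24 mm wide, 29 mm long, chamfered below; then a flat tang. Point is 26 mm above the flange's underside.
- post_foot (a point): Centre of the underside of the post's tang, 67 mm below post_grip on the axis. The tang is a flat blade across the axis below the shank: 20 mm wide along the post's x, 6 mm thick along its y, 12 mm high. Both post points have the post's axes. A half turn makes no difference.
- rest_block: Wooden block, 70 x 70 x 45 mm high, fixed, with a hole of 29 mm from top to bottom in which the post hangs loosely at the start, its flange lying on the block. Origin: centre of the underside.
- drive: Grey rotary drive fixed to the table: foot plate 112 x 112 x 10 mm, square housing 96 x 96 mm, top 56 mm above the table; vent ribs on its -x side. Origin: centre of the underside, z up. Socket in the middle of the top: upright round bore, 26 mm wide, 30 mm deep, its edge barely broken. Contact force over 40 N between post and drive, by push or twist, counts as forcing.
- hub_face (a point): On the bore's axis at the socket's bottom, 26 mm above the table: flat face of a steel hub with one straight slot across its centre, 8 mm wide, 16 mm deep. The point's axes are the drive's, not the slot's: a stiff gear (0.2 N m to turn) holds the hub with its slot at an unmeasured angle, anywhere within 0.7 rad (40 degrees) either way of the drive's x axis.
- socket_mouth (a point): Centre of the socket's mouth, level with the housing's top; axes as the drive's. With the tang standing on the hub beside the slot, post_grip is 37 mm above this point and the flange 11 mm above the housing. With the tang along the slot (within about 0.1 rad) the post can go down until the flange lies on the housing: post_grip then 26 mm above.
- amber_bottle: Bystander: amber bottle with a white cap, 61 mm diameter, 122 mm high, standing loose. Origin: centre of its underside.
- dust_blower: Bystander: dark red rubber dust blower with a white nozzle, 62 mm diameter, 172 mm high, standing loose. Origin: centre of its underside.
- petri_dish: Bystander: shallow clear dish, 60 mm diameter, 13 mm high, loose. Origin: centre of its underside.
There are look-alikes about, which are no part of the job. What is shaped like the part that bears post_grip but green or yellow is not meant.

How it is judged (in metres and radians):
On the way:
1. the post is lifted out of the rest block (height (world z) of post_grip above 0.115 m), for 0.1 s.
At the end, for the whole second after the job is handed in: The post stands upright (within 3.4 degrees) and still in the drive's socket, on its axis within 5 mm, with the flange down on the housing (less than 2.5 mm above the seated height), so that the tang is in the slot; nothing holds it (z of post_grip in the frame of socket_mouth below 0.0285 m and horizontal distance between post_grip and socket_mouth below 0.005 m and angle between post_grip's own z axis and vertical below 0.06 rad and linear speed of post below 0.02 m/s); the robot touches nothing.
It fails at once if the post is forced against the drive with more than 40 N (contact force between post and drive above 40 N).
It fails at once if the bottle, blower or dish is shifted by more than 30 mm (distance of any of amber_bottle, dust_blower, petri_dish from where it was at the start of the episode above 0.03 m).
It also fails if it takes over 67 s, if anything falls off the work surface, if the arm or the gripper's body presses on something with over 40 N, if the wrist force passes 120 N, or if a joint passes its speed limit or range.

## Working session

There is one attempt and no reset: what is moved stays moved. The work goes in short steps, Python scripts to look and compute and a tool call to move; the robot and the scene stay as the last step left them, time stands still between calls to the robot, and variables do not carry over. Pictures are saved under pics/ and viewed, and the job is handed in when it is done.

Besides the shell and the picture viewer there is one more tool, called after "Emit:" by a JSON object that holds its "method" and its "body". move_arm: Moves the arm, as the interface text tells. Its arguments: {"type":"object","properties":{"rows":{"type":"array"}},"required":["rows"]}

```bash
mkdir -p pics; ls
python3 - <<'E'
from cell import env
import cv2,pickle
s=env.state(); print(s)
for n in("top","side"):
    c=env.calibration(n); print(n,c)
    p,d=env.read_camera(n); cv2.imwrite(f"pics/{n}0.png",p); pickle.dump((p,d,c),open(f"{n}0.pkl","wb"))
E
```

```text
pics
{'t': 0.0, 'joints': array([-1.29857503e+00,  4.91617027e-01,  1.55944465e+00, -2.68207828e-06,
        1.09168316e+00, -1.05600960e-01]), 'qvel': array([ 0.00048779, -0.00030025, -0.00047622, -0.00144555,  0.00129663,
        0.0001066 ]), 'tau': array([ 5.52676120e-04, -6.12654805e+01, -2.58188617e+01,  6.92570116e-02,
        4.82027710e-02, -9.38923426e-05]), 'eef_pos': array([ 230.52277797, -580.70326884,  233.02768258]), 'tcp_rot': array([-1.57067725e+00,  1.14601464e-03, -1.19297276e+00]), 'ft_force': array([-0.21243709,  0.21943417, -0.8073428 ]), 'moment': array([-0.01225644, -0.03272023,  0.03191551]), 'opening': 1.000757571384235}
top {'vertical_fov': 46.72409456872335, 'cx': 321.4593332588035, 'cy': 232.47605615086854, 'eye': array([ 418.18504138,  -27.33165102, 1200.27520832]), 'rotation': array([ 0.16850394, -0.00685317, -1.54404827])}
side {'vertical_fov': 42.863631262895346, 'cx': 329.6229104185696, 'cy': 236.03896186879075, 'eye': array([  98.03343818, 1016.43117348,  921.83213291]), 'rotation': array([ 0.94500599,  0.01909019, -2.70869362])}
```

View pics/top0.png

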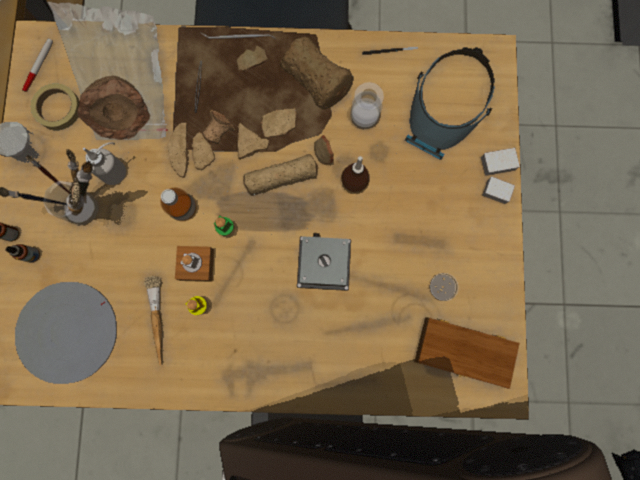

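View pics/side0.png

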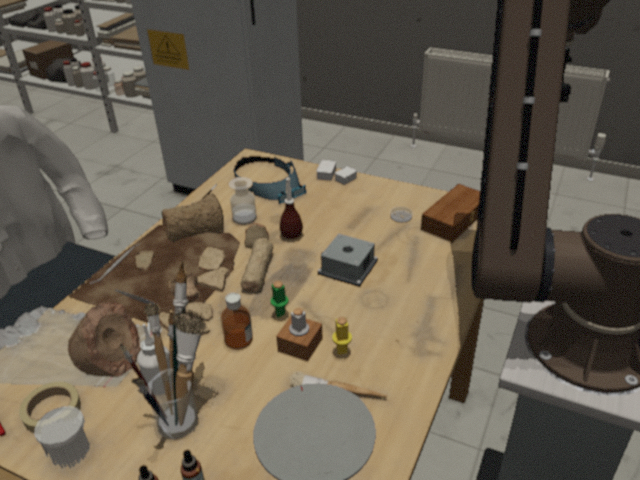

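The top view shows three post-shaped parts: steel at (190,262) in the wooden block, green at (224,226) and yellow at (198,305). The steel one in the block fits the description. The drive is at (324,262). I'll confirm both in enlarged crops.

```bash
cat > h.py <<'E'
import numpy as np,cv2,pickle
from scipy.spatial.transform import Rotation as R
def load(n,k=0): return pickle.load(open(f"{n}{k}.pkl","rb"))
def f(c): return 240/np.tan(np.radians(c["vertical_fov"]/2))
def Rc(c): return R.from_euler("xyz",c["rotation"]).as_matrix()
def ray(c,u,v):
    F=f(c); return Rc(c)@np.array([(u-c["cx"])/F,-(v-c["cy"])/F,-1.])
def onz(c,u,v,z):
    r=ray(c,u,v); return c["eye"]+r*(z-c["eye"][2])/r[2]
def proj(c,P):
    q=Rc(c).T@(np.asarray(P,float)-c["eye"]); return np.array([c["cx"]+f(c)*q[0]/-q[2], c["cy"]-f(c)*q[1]/-q[2]])
def cloud(d,c):
    v,u=np.mgrid[0:480,0:640]; F=f(c)
    q=np.stack([(u-c["cx"])/F*d,-(v-c["cy"])/F*d,-d],-1); return q@Rc(c).T+c["eye"]
E
python3 - <<'E'
from h import *
p,d,c=load("top"); 
a=cv2.resize(p[235:320,165:235],None,fx=7,fy=7,interpolation=cv2.INTER_CUBIC)[:560]
b=cv2.resize(p[225:300,290:360],None,fx=5,fy=5,interpolation=cv2.INTER_CUBIC)
cv2.imwrite("pics/ca.png",a);cv2.imwrite("pics/cb.png",b)
p2,d2,c2=load("side")
cv2.imwrite("pics/cs.png",cv2.resize(p2[225:365,265:385],None,fx=4,fy=4,interpolation=cv2.INTER_CUBIC))
P=cloud(d,c); print(P[262,190],P[275,205],P[262,340],P[300,150+100],P[400,200])
print(onz(c,190,262,97),onz(c,324,261,56))
P2=cloud(d2,c2);print(P2[321,299],P2[250,348],P2[310,299])
E
```

```text
[539.29235783 230.98167717  94.64171299] [518.74183337 210.32821145  41.70579463] [551.59881066 -69.85562224  59.99117433] [471.24291896 118.84807203   2.93965757] [261.8047819  213.30469825  -0.70893062]
[539.03403913 230.43070167  97.        ] [553.23457087 -36.82725349  56.        ]
[537.36044554 248.50258048  78.91490789] [559.46994088 -46.19163805  43.22769508] [542.13964044 237.25266123  97.02116738]
```

View pics/ca.png

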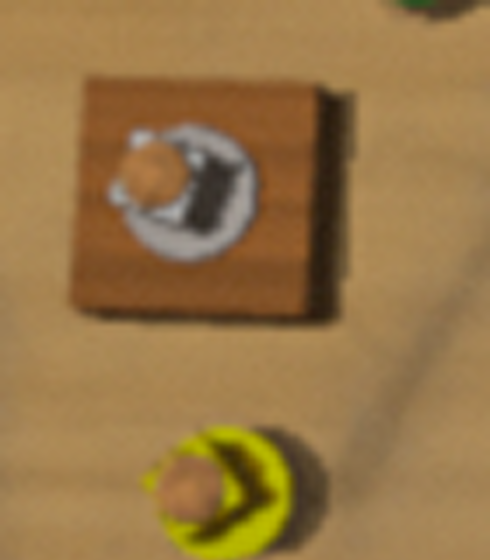

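View pics/cb.png

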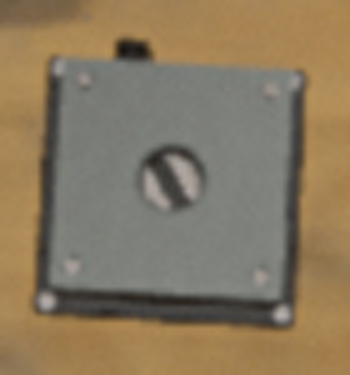

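View pics/cs.png

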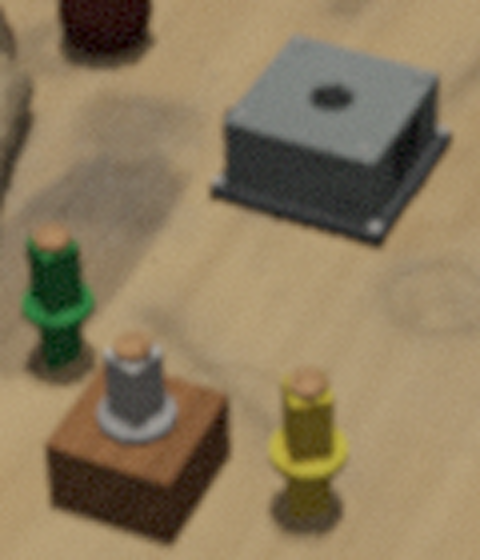

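The crops confirm it. The post is steel-grey with a cork pad, in the wooden block, with its cork near top (187,259). The drive shows a dark slot running down-right in the bore at (324,260). Next I'll measure the centres, the grip yaw and the slot angle.

Run:
```python
from h import *
p,d,c=load("top"); p2,d2,c2=load("side")
def up(p,u0,v0,w,h,k,name): cv2.imwrite(f"pics/{name}.png",cv2.resize(p[v0:v0+h,u0:u0+w],None,fx=k,fy=k,interpolation=cv2.INTER_LANCZOS4))
up(p,174,244,34,34,17,"t_post"); up(p2,280,300,40,40,14,"s_post"); up(p,312,249,24,24,22,"t_slot"); up(p2,335,240,24,16,30,"s_slot")
# drive top mask via depth
P=cloud(d,c)
m=((P[...,2]>51)&(P[...,2]<66)).astype(np.uint8); m[:, :285]=0;m[:,365:]=0;m[:225]=0;m[300:]=0
m=cv2.morphologyEx(m,cv2.MORPH_CLOSE,np.ones((9,9)));m=cv2.morphologyEx(m,cv2.MORPH_OPEN,np.ones((5,5)))
r=cv2.minAreaRect(cv2.findContours(m,0,1)[0][0]);print(r)
b=cv2.boxPoints(r); B=np.array([onz(c,u,v,56)[:2] for u,v in b]);print(B,B.mean(0))
e=np.roll(B,-1,0)-B;print(np.degrees(np.arctan2(e[:,1],e[:,0])),np.linalg.norm(e,axis=1))
print("median top z",np.median(P[...,2][m>0]))
# hole: bright/dark against grey in the blob
for n,(q,dd,cc) in dict(top=(p,d,c),side=(p2,d2,c2)).items(): pass
g=p[249:273,312:336].astype(int); print(g.mean(2).astype(int))
```

```text
((323.84539794921875, 260.59228515625), (46.491920471191406, 46.84148406982422), 2.862405300140381)
[[506.72216638  12.46079661]
 [604.30611148  10.83836591]
 [602.09975249 -86.12612749]
 [504.55945991 -83.1338329 ]] [554.42187257 -36.49019947]
[ -0.95251189 -91.30350032 178.24285848  88.70397721] [97.59743144 96.98959223 97.58617988 95.61909062]
median top z 56.85467249653914
[[121 119 122 121 123 122 123 124 124 121 121 122 124 123 124 124 126 125
  124 123 125 126 127 126]
 [122 120 121 122 123 123 122 125 124 121 121 123 125 121 125 125 124 125
  124 124 125 126 126 126]
 [121 122 120 121 121 123 125 124 123 123 122 124 125 127 124 127 126 125
  125 125 125 125 126 126]
 [121 122 122 122 121 122 124 123 122 124 126 125 124 124 125 128 126 125
  124 125 124 124 126 127]
 [123 122 120 122 122 123 124 125 124 122 117 114 113 115 120 123 125 125
  124 124 124 123 128 127]
 [122 122 123 123 123 124 124 121 113 102  84  71  72  76  84  97 114 123
  127 127 126 125 126 126]
 [121 123 123 123 124 125 122 105  81  62  55  67  70  69  54  63  89 114
  126 127 126 125 126 126]
 [120 122 122
[... 1004 characters left out ...]
27 124 126 126 125 123 118 111 120 137 133  95  81  86  97 110 123
  126 125 127 128 128 127]
 [125 126 127 126 124 127 126 123 121 118 121 117 109 107 115 123 124 124
  125 124 126 127 129 127]
 [125 128 128 126 124 125 123 124 122 123 123 122 123 126 125 127 127 127
  125 126 126 128 130 127]
 [124 127 126 125 127 127 126 124 124 126 124 127 129 126 127 127 127 124
  126 127 129 127 126 127]
 [126 126 126 126 127 126 124 125 124 125 126 126 125 126 126 127 125 127
  127 128 128 129 128 126]
 [126 128 124 125 125 126 125 125 125 126 125 127 125 126 125 127 128 127
  128 126 125 126 129 126]
 [127 126 126 125 124 124 127 126 125 125 126 126 125 125 124 126 125 129
  126 127 127 127 127 126]]
```

View pics/t_post.png

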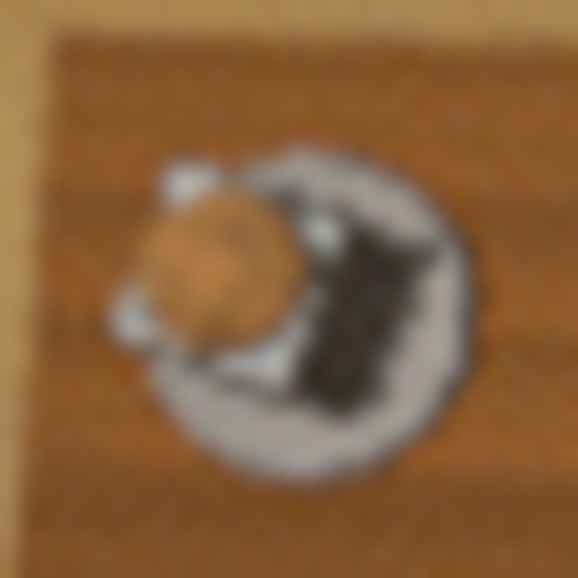

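View pics/s_post.png

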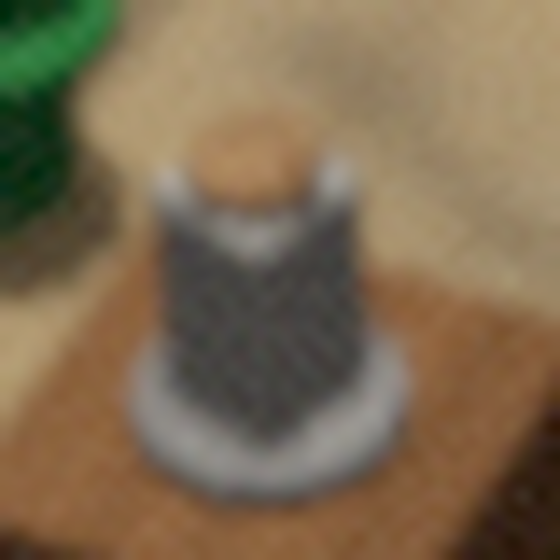

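View pics/t_slot.png

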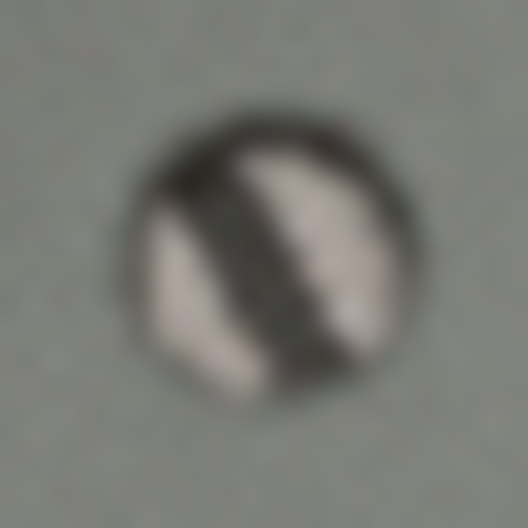

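View pics/s_slot.png

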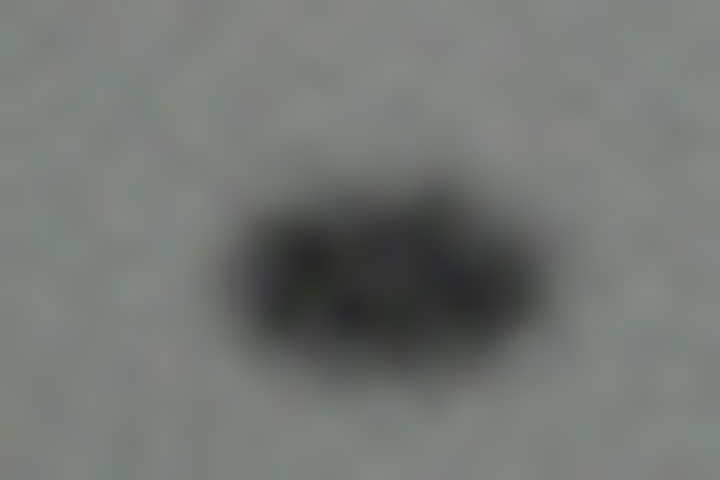

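Run:
```python
from h import *
p,d,c=load("top"); p2,d2,c2=load("side")
# cork masks
def cork(p,box,k):
    u0,v0,w,h=box; q=cv2.resize(p[v0:v0+h,u0:u0+w],None,fx=8,fy=8,interpolation=cv2.INTER_CUBIC).astype(int)
    hsv=cv2.cvtColor(q.clip(0,255).astype(np.uint8),cv2.COLOR_BGR2HSV); return q,hsv
# top: flange by low saturation
u0,v0,w,h=174,244,34,34
q,hsv=cork(p,(u0,v0,w,h),8)
m=(hsv[...,1]<85).astype(np.uint8)
m=cv2.morphologyEx(m,cv2.MORPH_OPEN,np.ones((5,5)))
cnt=max(cv2.findContours(m,0,1)[0],key=cv2.contourArea); hull=cv2.convexHull(cnt)
cv2.imwrite("pics/m.png",cv2.resize(m*255,None,fx=2,fy=2))
# flange right side arc fit: circle fit on hull pts with u > cork
pts=np.array([[ (x+.5)/8-.5+u0,(y+.5)/8-.5+v0] for x,y in cnt[:,0]])
W=np.array([onz(c,u,v,51)[:2] for u,v in pts])
sel=(pts[:,0]>191)
from scipy.optimize import least_squares
r=least_squares(lambda a:np.hypot(*(W[sel]-a[:2]).T)-a[2],[538,230,20],loss="soft_l1",f_scale=.5);print("flange",r.x,np.abs(r.fun).mean())
# manual grip corners (t_post crop 17x), cork centre
for n,(x,y) in dict(corkC=(220,270)).items(): print(n,onz(c,(x+.5)/17-.5+174,(y+.5)/17-.5+244,96))
cs=[(175,165),(340,228),(285,385),(115,330)]
C=np.array([onz(c,(x+.5)/17-.5+174,(y+.5)/17-.5+244,91)[:2] for x,y in cs]);print(C,C.mean(0))
e=np.roll(C,-1,0)-C;print(np.degrees(np.arctan2(e[:,1],e[:,0])),np.linalg.norm(e,axis=1))
# side: cork centre crop 14x (252,160)
def tri(a,b):
    d1=ray(c,*a);d1/=np.linalg.norm(d1);d2_=ray(c2,*b);d2_/=np.linalg.norm(d2_)
    A=np.stack([d1,-d2_],1);t=np.linalg.lstsq(A,c2["eye"]-c["eye"],rcond=None)[0]
    x=c["eye"]+t[0]*d1;y=c2["eye"]+t[1]*d2_; return (x+y)/2,x-y
print("tri",tri(((220.5)/17-.5+174,270.5/17-.5+244),(252.5/14-.5+280,160.5/14-.5+300)))
print("side cork",onz(c2,252.5/14-.5+280,160.5/14-.5+300,96))
# slot
q=p.mean(2)
S=[]
for v in range(258,265):
    row=q[v,312:336]; best=None
    k=np.arange(24)
    a=np.convolve(row,np.ones(3)/3,'same'); j=7+np.argmin(a[7:16]); 
    s=slice(j-3,j+4); wgt=np.clip(115-row[s],0,None); S.append(((k[s]*wgt).sum()/wgt.sum()+312,v))
S=np.array(S);print(S)
W=np.array([onz(c,u,v,26)[:2] for u,v in S]);sl=np.polyfit(W[:,0],W[:,1],1);print("slot yaw",np.arctan(sl[0]))
# bore rim circle at z56
g=cv2.resize(p[249:273,312:336],None,fx=8,fy=8,interpolation=cv2.INTER_CUBIC).mean(2)
gx=cv2.GaussianBlur(g,(0,0),4);L=[]
for t in np.radians(np.arange(0,360,6)):
    rr=np.arange(30,75); xs=98+rr*np.cos(t);ys=93+rr*np.sin(t)
    pr=cv2.remap(gx.astype(np.float32),xs.astype(np.float32)[None],ys.astype(np.float32)[None],1)[0]
    i=np.where(pr<112)[0]
    if len(i): L.append((xs[i[-1]],ys[i[-1]]))
L=np.array(L);U=(L+.5)/8-.5+[312,249]
W=np.array([onz(c,u,v,56)[:2] for u,v in U])
r=least_squares(lambda a:np.hypot(*(W-a[:2]).T)-a[2],[553,-37,13],loss="soft_l1",f_scale=.3);print("bore",r.x,np.abs(r.fun).mean())
# side: hole crop 30x centre (385,285)
print("bore side",onz(c2,385.5/30-.5+335,280.5/30-.5+240,56))
# neighbours/bystanders
P=cloud(d,c)
for n,(u,v) in dict(green=(224,226),yellow=(198,305),bottle=(169,197),blower=(359,162),dish=(443,287)).items(): print(n,P[v,u].round())
```

```text
flange [543.71257199 237.08803604  19.53228373] 1.9539089686589797
corkC [544.13635701 238.04053353  96.        ]
[[557.02550242 245.39068926]
 [550.07768734 225.44031491]
 [531.31723521 230.68759773]
 [537.26436809 251.10896877]] [543.92119826 238.15689267]
[-109.20092125  164.37373819   73.76332896  -16.13885747] [21.12556676 19.48046563 21.2697152  20.57185336]
tri (array([544.57413717, 238.50219059,  94.52816447]), array([-0.52772597, -0.19044717, -0.10595833]))
side cork [544.07166502 239.93151277  96.        ]
[[320.85224274 258.        ]
 [322.22359155 259.        ]
 [322.74953618 260.        ]
 [323.34184676 261.        ]
 [323.73420074 262.        ]
 [324.31991952 263.        ]
 [324.99590164 264.        ]]
slot yaw 0.5852777551229693
bore [555.33021651 -36.38450539  14.89558697] 0.549988727843347
bore side [555.93700456 -34.23874309  56.        ]
green [615. 168.  89.]
yellow [455. 211.  89.]
bottle [665. 275. 120.]
blower [736. -99. 161.]
dish [ 510. -294.    6.]
```

View pics/m.png

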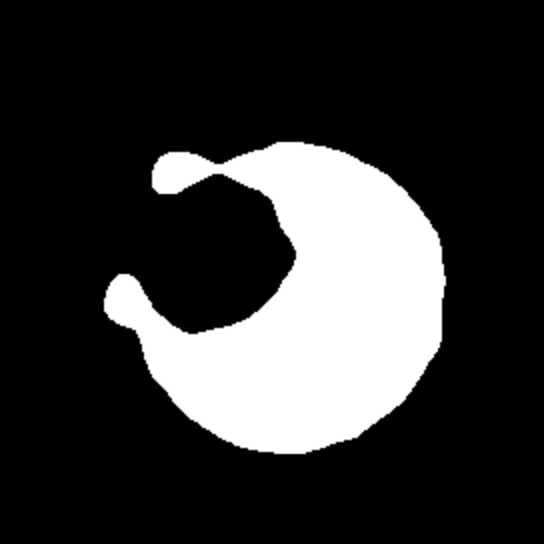

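The post is near (544,238) with yaw about -0.30. The bore is near (555,-36) and the slot yaw is about +0.58. I'll turn first, then translate high.

Emit:
{"method": "move_arm", "body": {"rows": [{"ry": -0.112,"grip": 60},{"ry": -0.112,"grip": 60},{"ry": -0.112,"grip": 60},{"ry": -0.112,"grip": 60},{"ry": -0.112,"grip": 60},{"ry": -0.112,"grip": 60},{"ry": -0.112,"grip": 60},{"ry": -0.112,"grip": 60}]}}

```text
validation failed for argument at $.ro...
```

Emit:
{"method": "move_arm", "body": {"rows": [{"tx": 0.27,"tz": 3.98,"grip": 60},{"tx": 0.27,"tz": 3.98,"grip": 60},{"tx": 0.27,"tz": 3.98,"grip": 60},{"tx": 0.27,"tz": 3.98,"grip": 60},{"tx": 0.27,"tz": 3.98,"grip": 60},{"tx": 0.27,"tz": 3.98,"grip": 60},{"tx": 0.27,"tz": 3.98,"grip": 60},{"tx": 0.27,"tz": 3.98,"grip": 60},{"tx": 0.27,"tz": 3.98,"grip": 60},{"tx": 0.27,"tz": 3.98,"grip": 60}]}}

```text
validation failed for argument at $.ro...
```

Emit:
{"method": "move_arm", "body": {"rows": [{"tx": 0.27,"tz": 3.98,"grip": 60},{"tx": 0.27,"tz": 3.98,"grip": 60},{"tx": 0.27,"tz": 3.98,"grip": 60},{"tx": 0.27,"tz": 3.98,"grip": 60},{"tx": 0.27,"tz": 3.98,"grip": 60},{"tx": 0.27,"tz": 3.98,"grip": 60},{"tx": 0.27,"tz": 3.98,"grip": 60},{"tx": 0.27,"tz": 3.98,"grip": 60},{"tx": 0.27,"tz": 3.98,"grip": 60},{"grip": 60}]}}

```text
validation failed for argument at $.ro...
```

Emit:
{"method": "move_arm", "body": {"rows": [{"tx": 0,"ty": 0,"tz": 0,"rx": 0,"ry": -0.112,"rz": 0,"grip": 60},{"tx": 0,"ty": 0,"tz": 0,"rx": 0,"ry": -0.112,"rz": 0,"grip": 60},{"tx": 0,"ty": 0,"tz": 0,"rx": 0,"ry": -0.112,"rz": 0,"grip": 60},{"tx": 0,"ty": 0,"tz": 0,"rx": 0,"ry": -0.112,"rz": 0,"grip": 60},{"tx": 0,"ty": 0,"tz": 0,"rx": 0,"ry": -0.112,"rz": 0,"grip": 60},{"tx": 0,"ty": 0,"tz": 0,"rx": 0,"ry": -0.112,"rz": 0,"grip": 60},{"tx": 0,"ty": 0,"tz": 0,"rx": 0,"ry": -0.112,"rz": 0,"grip": 60},{"tx": 0,"ty": 0,"tz": 0,"rx": 0,"ry": -0.112,"rz": 0,"grip": 60}]}}

```text
t: 0.77
eef_pos: [230.5, -580.8, 233.3]
tcp_rot: [-1.57, 0.0, -0.291]
ft_force: [-0.1, 0.8, -1.2]
opening: 0.604
```

Emit:
{"method": "move_arm", "body": {"rows": [{"tx": 0.27,"ty": 0,"tz": 3.98,"rx": 0,"ry": 0,"rz": 0,"grip": 60},{"tx": 0.27,"ty": 0,"tz": 3.98,"rx": 0,"ry": 0,"rz": 0,"grip": 60},{"tx": 0.27,"ty": 0,"tz": 3.98,"rx": 0,"ry": 0,"rz": 0,"grip": 60},{"tx": 0.27,"ty": 0,"tz": 3.98,"rx": 0,"ry": 0,"rz": 0,"grip": 60},{"tx": 0.27,"ty": 0,"tz": 3.98,"rx": 0,"ry": 0,"rz": 0,"grip": 60},{"tx": 0.27,"ty": 0,"tz": 3.98,"rx": 0,"ry": 0,"rz": 0,"grip": 60},{"tx": 0.27,"ty": 0,"tz": 3.98,"rx": 0,"ry": 0,"rz": 0,"grip": 60},{"tx": 0.27,"ty": 0,"tz": 3.98,"rx": 0,"ry": 0,"rz": 0,"grip": 60},{"tx": 0.27,"ty": 0,"tz": 3.98,"rx": 0,"ry": 0,"rz": 0,"grip": 60},{"tx": 0.27,"ty": 0,"tz": 3.98,"rx": 0,"ry": 0,"rz": 0,"grip": 60}]}}

```text
t: 1.6
eef_pos: [373.0, -206.4, 233.6]
tcp_rot: [-1.571, -0.0, -0.297]
ft_force: [1.3, -1.8, 0.2]
opening: 0.6
```

Emit:
{"method": "move_arm", "body": {"rows": [{"tx": 0.27,"ty": 0,"tz": 3.98,"rx": 0,"ry": 0,"rz": 0,"grip": 60},{"tx": 0.27,"ty": 0,"tz": 3.98,"rx": 0,"ry": 0,"rz": 0,"grip": 60},{"tx": 0.27,"ty": 0,"tz": 3.98,"rx": 0,"ry": 0,"rz": 0,"grip": 60},{"tx": 0.27,"ty": 0,"tz": 3.98,"rx": 0,"ry": 0,"rz": 0,"grip": 60},{"tx": 0.27,"ty": 0,"tz": 3.98,"rx": 0,"ry": 0,"rz": 0,"grip": 60},{"tx": 0.27,"ty": 0,"tz": 3.98,"rx": 0,"ry": 0,"rz": 0,"grip": 60},{"tx": 0.27,"ty": 0,"tz": 3.98,"rx": 0,"ry": 0,"rz": 0,"grip": 60},{"tx": 0.27,"ty": 0,"tz": 3.98,"rx": 0,"ry": 0,"rz": 0,"grip": 60},{"tx": 0,"ty": 0,"tz": 0,"rx": 0,"ry": 0,"rz": 0,"grip": 60},{"tx": 0,"ty": 0,"tz": 0,"rx": 0,"ry": 0,"rz": 0,"grip": 60}]}}

```text
t: 2.43
eef_pos: [486.7, 91.5, 233.1]
tcp_rot: [-1.571, 0.001, -0.293]
ft_force: [-0.4, -0.1, 0.1]
opening: 0.6
```

Emit:
{"method": "move_arm", "body": {"rows": [{"tx": 0.24,"ty": 0,"tz": 3.14,"rx": 0,"ry": 0,"rz": 0,"grip": 60},{"tx": 0.24,"ty": 0,"tz": 3.14,"rx": 0,"ry": 0,"rz": 0,"grip": 60},{"tx": 0.24,"ty": 0,"tz": 3.14,"rx": 0,"ry": 0,"rz": 0,"grip": 60},{"tx": 0.24,"ty": 0,"tz": 3.14,"rx": 0,"ry": 0,"rz": 0,"grip": 60},{"tx": 0.24,"ty": 0,"tz": 3.14,"rx": 0,"ry": 0,"rz": 0,"grip": 60},{"tx": 0,"ty": 3,"tz": 0,"rx": 0,"ry": 0,"rz": 0,"grip": 60},{"tx": 0,"ty": 4,"tz": 0,"rx": 0,"ry": 0,"rz": 0,"grip": 60},{"tx": 0,"ty": 3,"tz": 0,"rx": 0,"ry": 0,"rz": 0,"grip": 60},{"tx": 0,"ty": 0,"tz": 0,"rx": 0,"ry": 0,"rz": 0,"grip": 60},{"tx": 0,"ty": 0,"tz": 0,"rx": 0,"ry": 0,"rz": 0,"grip": 60}]}}

```text
t: 3.27
eef_pos: [543.9, 235.2, 133.1]
tcp_rot: [-1.573, 0.002, -0.298]
ft_force: [0.4, -0.4, 1.1]
opening: 0.599
```

```bash
cat > snap.py <<'E'
import sys
from cell import env
from h import *
def snap(n,k):
    p,d=env.read_camera(n); c=env.calibration(n); pickle.dump((p,d,c),open(f"{n}{k}.pkl","wb")); return p,d,c
def crop(p,u0,v0,w,h,s,name): cv2.imwrite(f"pics/{name}.png",cv2.resize(p[v0:v0+h,u0:u0+w],None,fx=s,fy=s,interpolation=cv2.INTER_CUBIC))
E
python3 - <<'E'
from snap import *
s=env.state();print(s["eef_pos"],s["tcp_rot"],s["joints"],s["ft_force"])
p,d,c=snap("side",1); crop(p,230,210,150,150,4,"s1")
p,d,c=snap("top",1); crop(p,130,200,150,120,5,"t1")
E
```

```text
[543.91880344 235.19181094 133.09509536] [-1.57261844  0.0023593  -0.29826743] [ 2.96766648e-01  5.62775753e-01  1.74105882e+00 -2.50256544e-04
  8.40733260e-01  5.95199108e-01] [ 0.35291178 -0.38103427  1.1368296 ]
```

View pics/s1.png

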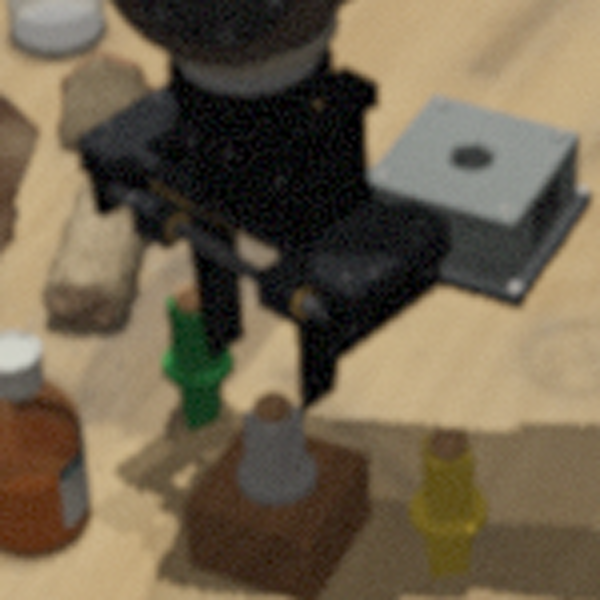

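View pics/t1.png

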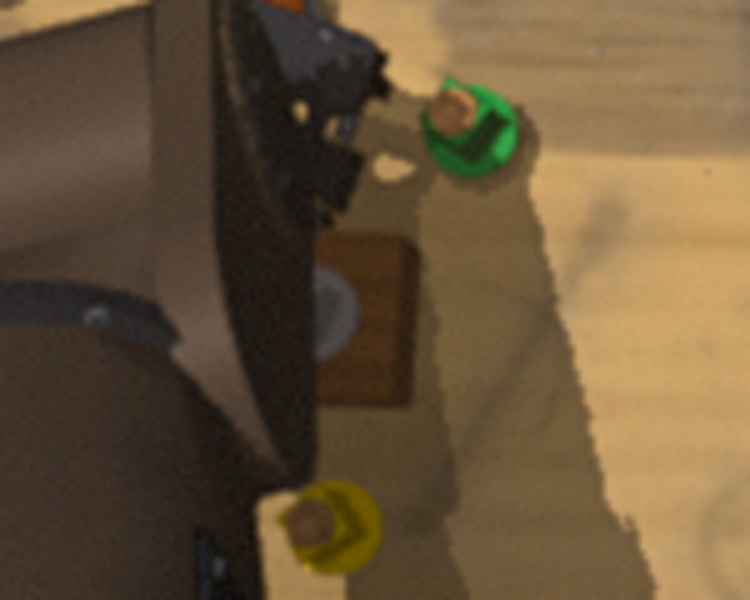

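Run:
```python
from snap import *
s=env.state();print(s["eef_pos"])
p,d,c=load("side",1); e=s["eef_pos"]
print("tips proj",proj(c,e-[0,0,19]), "axis at z=96",proj(c,[e[0],e[1],96]),"cork seen", 252.5/14-.5+280,160.5/14-.5+300)
x=np.array([np.cos(-.298),np.sin(-.298),0])
for sgn in(1,-1):
    for off in(28.5,34): print(sgn,off,(proj(c,e-[0,0,19]+sgn*off*x)-[230,210])*4)
```

```text
[545.07855476 235.94268708 135.49508375]
tips proj [297.4895989  301.82534483] axis at z=96 [298.00571592 309.56012385] cork seen 297.5357142857143 310.9642857142857
1 28.5 [228.88828309 342.12815666]
1 34 [221.08407516 337.34470095]
-1 28.5 [312.11555414 393.14088828]
-1 34 [320.37991945 398.20638958]
```

Emit:
{"method": "move_arm", "body": {"rows": [{"tx": 0,"ty": 1.5,"tz": 0.2,"rx": 0,"ry": 0,"rz": 0,"grip": 60},{"tx": 0,"ty": 1.5,"tz": 0,"rx": 0,"ry": 0,"rz": 0,"grip": 60},{"tx": 0,"ty": 1.5,"tz": 0,"rx": 0,"ry": 0,"rz": 0,"grip": 60},{"tx": 0,"ty": 1.3,"tz": 0,"rx": 0,"ry": 0,"rz": 0,"grip": 60},{"tx": 0,"ty": 0,"tz": 0,"rx": 0,"ry": 0,"rz": 0,"grip": 60},{"tx": 0,"ty": 0,"tz": 0,"rx": 0,"ry": 0,"rz": 0,"grip": 60}]}}

```text
t: 3.87
eef_pos: [545.4, 238.3, 77.2]
tcp_rot: [-1.57, -0.001, -0.297]
ft_force: [-0.1, -0.4, 0.1]
opening: 0.604
```

Run:
```python
from snap import *
s=env.state();print(s["eef_pos"],s["tcp_rot"],s["ft_force"])
p,d,c=snap("side",2); crop(p,255,250,90,90,6,"s2")
```

```text
[545.43025561 238.29866518  77.1554049 ] [-1.56995120e+00 -1.47068382e-03 -2.97290238e-01] [-0.09923092 -0.37576231  0.08528818]
```

View pics/s2.png

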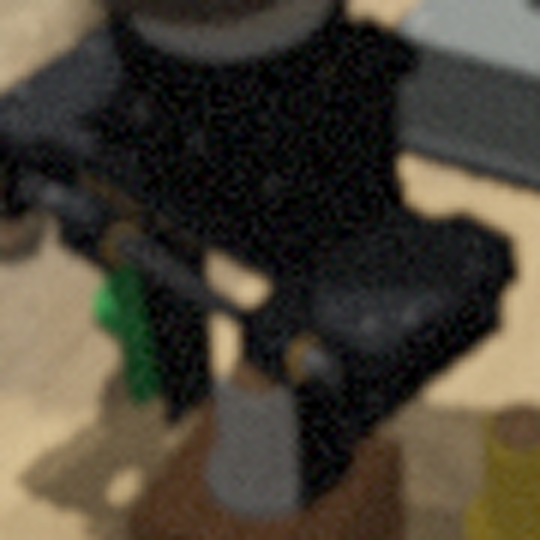

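The jaws straddle the post and are clear of the green look-alike behind. I'll close them.

Emit:
{"method": "move_arm", "body": {"rows": [{"tx": 0,"ty": 0,"tz": 0,"rx": 0,"ry": 0,"rz": 0,"grip": 10},{"tx": 0,"ty": 0,"tz": 0,"rx": 0,"ry": 0,"rz": 0,"grip": 10},{"tx": 0,"ty": 0,"tz": 0,"rx": 0,"ry": 0,"rz": 0,"grip": 10},{"tx": 0,"ty": 0,"tz": 0,"rx": 0,"ry": 0,"rz": 0,"grip": 10},{"tx": 0,"ty": 0,"tz": 0,"rx": 0,"ry": 0,"rz": 0,"grip": 10},{"tx": 0,"ty": 0,"tz": 0,"rx": 0,"ry": 0,"rz": 0,"grip": 10}]}}

```text
t: 4.42
eef_pos: [544.6, 238.4, 75.7]
tcp_rot: [-1.571, 0.0, -0.297]
ft_force: [-1.4, 0.1, 2.6]
opening: 0.238
```

Emit:
{"method": "move_arm", "body": {"rows": [{"tx": 0,"ty": -0.5,"tz": 0,"rx": 0,"ry": 0,"rz": 0,"grip": 10},{"tx": 0,"ty": -1,"tz": 0,"rx": 0,"ry": 0,"rz": 0,"grip": 10},{"tx": 0,"ty": -2,"tz": 0,"rx": 0,"ry": 0,"rz": 0,"grip": 10},{"tx": 0,"ty": -2,"tz": 0,"rx": 0,"ry": 0,"rz": 0,"grip": 10},{"tx": 0,"ty": -2,"tz": 0,"rx": 0,"ry": 0,"rz": 0,"grip": 10},{"tx": 0,"ty": -2,"tz": 0,"rx": 0,"ry": 0,"rz": 0,"grip": 10},{"tx": 0,"ty": -1.5,"tz": 0,"rx": 0,"ry": 0,"rz": 0,"grip": 10},{"tx": 0,"ty": -1,"tz": 0,"rx": 0,"ry": 0,"rz": 0,"grip": 10},{"tx": 0,"ty": 0,"tz": 0,"rx": 0,"ry": 0,"rz": 0,"grip": 10},{"tx": 0,"ty": 0,"tz": 0,"rx": 0,"ry": 0,"rz": 0,"grip": 10}]}}

```text
t: 5.25
eef_pos: [544.6, 238.4, 195.8]
tcp_rot: [-1.571, -0.001, -0.297]
ft_force: [-0.1, -0.2, -2.0]
opening: 0.232
```

Run:
```python
from snap import *
s=env.state();print(s["eef_pos"],s["tcp_rot"],s["ft_force"],s["opening"])
p,d,c=snap("side",3); crop(p,255,190,90,130,6,"s3"); crop(p,275,250,45,45,13,"s3b")
```

```text
[544.60280701 238.36677923 195.80849985] [-1.57060105e+00 -5.06755109e-04 -2.96987870e-01] [-0.08811152 -0.24829767 -2.00716682] 0.23173756965726747
```

View pics/s3.png

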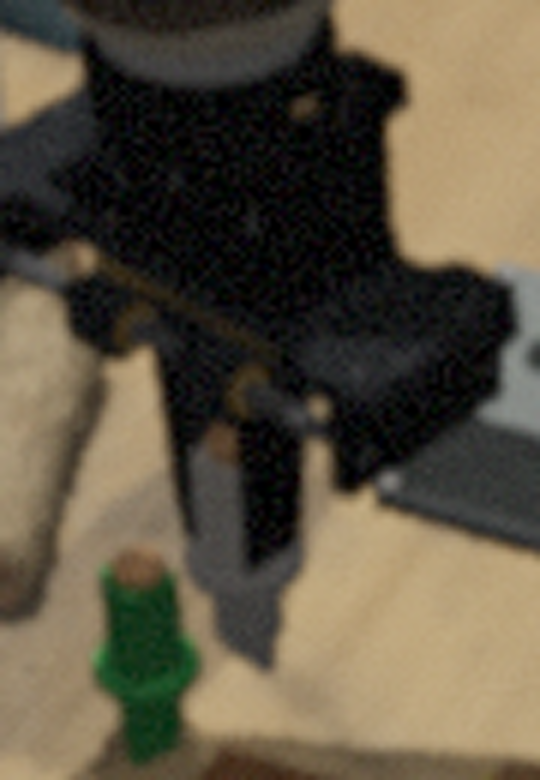

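View pics/s3b.png

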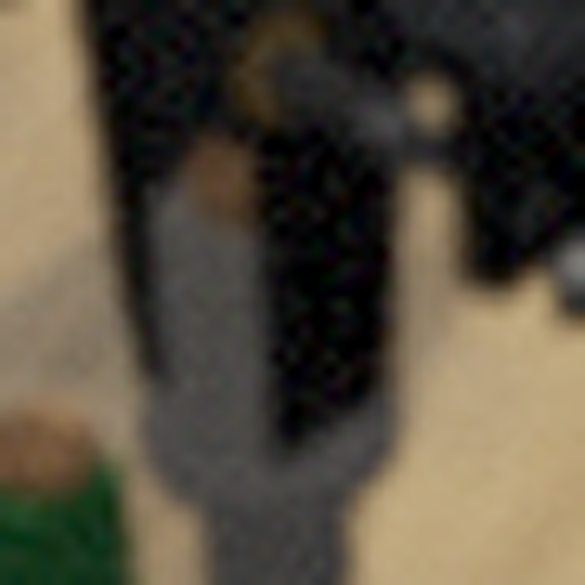

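Run:
```python
from snap import *
p,d,c=load("side",3); crop(p,282,285,26,20,30,"s3c")
e=np.array([544.6,238.4,195.7]); y=-.297
x=np.array([np.cos(y),np.sin(y),0]);z=np.array([-np.sin(y),np.cos(y),0])
for n,a,b in(("A along jaw x",x,z),("B along jaw z",z,x)):
    print(n,[(((proj(c,e-[0,0,4.6+67]+sa*10*a+sb*3*b)-[282,285]+.5)*30-.5).round()).tolist() for sa,sb in((1,1),(1,-1),(-1,-1),(-1,1))])
```

```text
A along jaw x [[321.0, 414.0], [385.0, 367.0], [605.0, 501.0], [541.0, 548.0]]
B along jaw z [[322.0, 516.0], [388.0, 556.0], [603.0, 399.0], [537.0, 359.0]]
```

View pics/s3c.png

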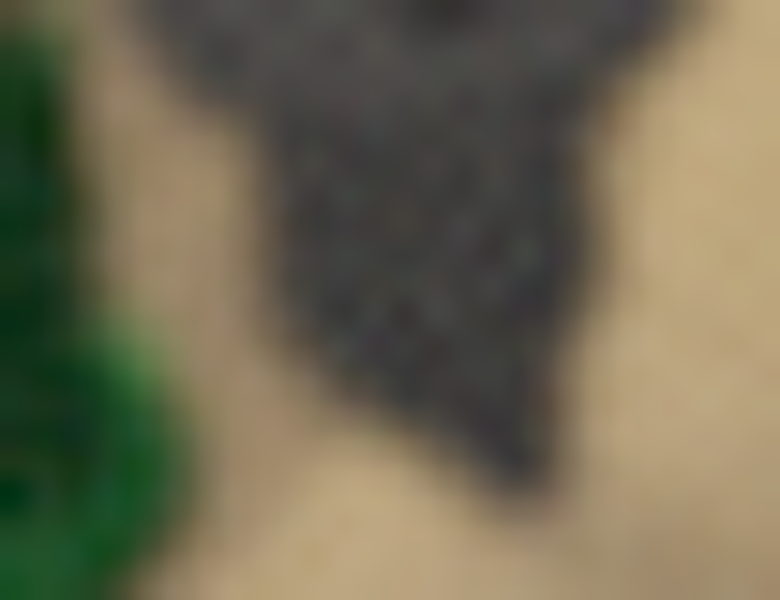

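The tang clearly lies along the jaw axis (tool x): its lower-right end is the lowest point, at (525,490) in the crop. So the tool has to turn about +0.87 rad. Now to the drive.

Emit:
{"method": "move_arm", "body": {"rows": [{"tx": 1.128,"ty": 0,"tz": -3.24,"rx": 0,"ry": 0,"rz": 0,"grip": 10},{"tx": 1.128,"ty": 0,"tz": -3.24,"rx": 0,"ry": 0,"rz": 0,"grip": 10},{"tx": 1.128,"ty": 0,"tz": -3.24,"rx": 0,"ry": 0,"rz": 0,"grip": 10},{"tx": 1.128,"ty": 0,"tz": -3.24,"rx": 0,"ry": 0,"rz": 0,"grip": 10},{"tx": 1.128,"ty": 0,"tz": -3.24,"rx": 0,"ry": 0,"rz": 0,"grip": 10},{"tx": 1.128,"ty": 0,"tz": -3.24,"rx": 0,"ry": 0,"rz": 0,"grip": 10},{"tx": 1.128,"ty": 0,"tz": -3.24,"rx": 0,"ry": 0,"rz": 0,"grip": 10},{"tx": 1.128,"ty": 0,"tz": -3.24,"rx": 0,"ry": 0,"rz": 0,"grip": 10}]}}

```text
t: 5.97
eef_pos: [554.5, -37.5, 194.4]
tcp_rot: [-1.571, 0.002, -0.297]
ft_force: [1.0, 0.3, -0.8]
opening: 0.228
```

Emit:
{"method": "move_arm", "body": {"rows": [{"tx": 0,"ty": 0,"tz": 0,"rx": 0,"ry": -0.109,"rz": 0,"grip": 10},{"tx": 0,"ty": 0,"tz": 0,"rx": 0,"ry": -0.109,"rz": 0,"grip": 10},{"tx": 0,"ty": 0,"tz": 0,"rx": 0,"ry": -0.109,"rz": 0,"grip": 10},{"tx": 0,"ty": 0,"tz": 0,"rx": 0,"ry": -0.109,"rz": 0,"grip": 10},{"tx": 0,"ty": 0,"tz": 0,"rx": 0,"ry": -0.109,"rz": 0,"grip": 10},{"tx": 0,"ty": 0,"tz": 0,"rx": 0,"ry": -0.109,"rz": 0,"grip": 10},{"tx": 0,"ty": 0,"tz": 0,"rx": 0,"ry": -0.109,"rz": 0,"grip": 10},{"tx": 0,"ty": 0,"tz": 0,"rx": 0,"ry": -0.109,"rz": 0,"grip": 10},{"tx": 0,"ty": 0,"tz": 0,"rx": 0,"ry": 0,"rz": 0,"grip": 10},{"tx": 0,"ty": 0,"tz": 0,"rx": 0,"ry": 0,"rz": 0,"grip": 10}]}}

```text
t: 6.8
eef_pos: [554.8, -35.8, 194.7]
tcp_rot: [-1.57, 0.001, 0.572]
ft_force: [0.5, 0.5, -1.7]
opening: 0.232
```

Run:
```python
from snap import *
s=env.state();print(s["t"],s["eef_pos"],s["tcp_rot"],s["ft_force"],s["opening"])
p,d,c=snap("side",4); crop(p,300,170,100,120,5,"s4")
p,d,c=snap("top",4); crop(p,260,190,130,110,5,"t4")
```

```text
6.8 [554.83654512 -35.81464107 194.73750862] [-1.56978017e+00  1.16493879e-03  5.71564935e-01] [ 0.48363989  0.51185664 -1.69424026] 0.23179589620119603
```

View pics/s4.png

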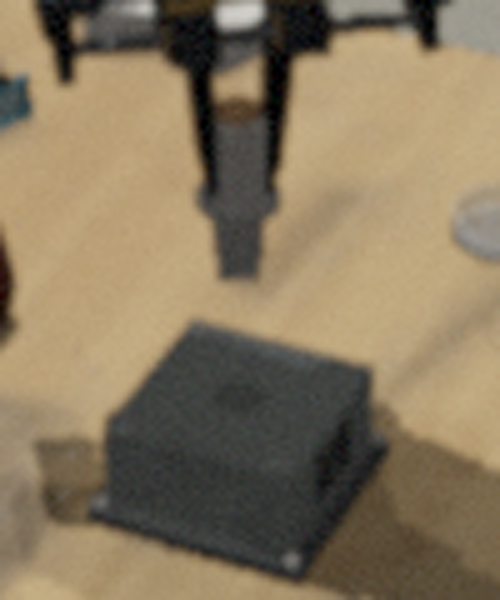

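View pics/t4.png

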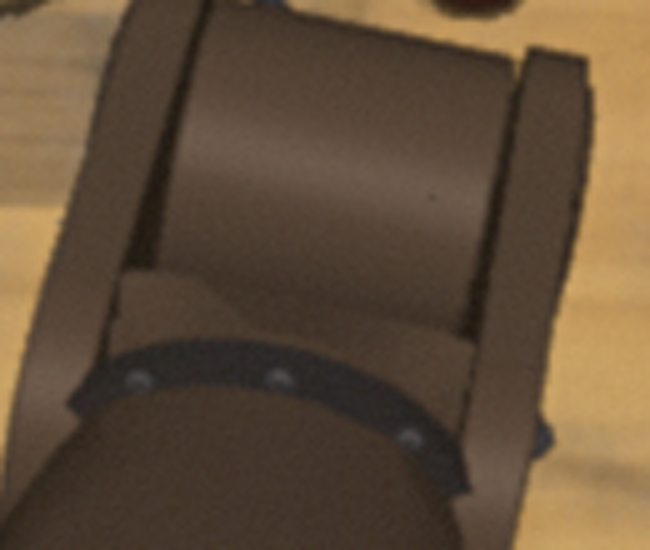

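Run:
```python
from snap import *
p,d,c=load("side",4); p0,d0,c0=load("side",0)
g=cv2.GaussianBlur(p.astype(np.float32),(0,0),.7)
def edges(img,v,u0,u1):
    # dark-vs-bg half-level crossings on row v
    r=img[v,u0:u1].mean(1); lo=r.min() if False else np.sort(r)[3]; hiL=np.median(r[:4]);hiR=np.median(r[-4:])
    k=np.arange(u0,u1)
    tL=(lo+hiL)/2;tR=(lo+hiR)/2
    i=np.where(r<tL)[0][0]; L=k[i-1]+(r[i-1]-tL)/(r[i-1]-r[i])
    j=np.where(r<tR)[0][-1]; Rr=k[j]+(tR-r[j])/(r[j+1]-r[j])
    return L,Rr,(L+Rr)/2
e=np.array([555.3,-35.8,195.7])
for v in (210,211,215,217,219,221,223): 
    try: print(v,edges(g,v,333,364))
    except Exception as x: print(v,x)
print("proj flange c",proj(c,e-[0,0,27.6]),"shank mid",proj(c,e-[0,0,45]),"tang bottom",proj(c,e-[0,0,71.6]))
# hole in initial image and now
for nm,im in(("h0",p0),("h4",p)):
    q=cv2.GaussianBlur(im.astype(np.float32),(0,0),.7)[236:262,330:368].mean(2)
    bg=np.median(q[8:22,5:33]); w=np.clip(bg*0.9-q,0,None); w[:5]=0;w[-5:]=0;w[:,:8]=0;w[:,-10:]=0
    vv,uu=np.mgrid[236:262,330:368]; print(nm,bg,(uu*w).sum()/w.sum(),(vv*w).sum()/w.sum())
print("proj bore mouth",proj(c,[555.3,-35.8,56]),"hub",proj(c,[555.3,-35.8,40]))
# vertical profile tang bottom
print("tang rows",g[216:234,346:351].mean((1,2)).round())
# du/d(world)
b=proj(c,e-[0,0,71.6])
print("px per mm x,y,z",[ (proj(c,e-[0,0,71.6]+np.eye(3)[i])-b).round(3) for i in range(3)])
```

```text
210 (np.float64(338.8594061136246), np.float64(355.3627747297287), np.float64(347.11109042167664))
211 (np.float64(339.24169121682644), np.float64(355.117899723351), np.float64(347.1797954700887))
215 (np.float64(342.14699463546276), np.float64(352.01429189834744), np.float64(347.0806432669051))
217 (np.float64(342.4064621925354), np.float64(351.89588195085526), np.float64(347.1511720716953))
219 (np.float64(342.47722721099854), np.float64(352.11692356318235), np.float64(347.29707538709044))
221 (np.float64(342.8782956600189), np.float64(352.0502030663192), np.float64(347.4642493631691))
223 (np.float64(343.12183663249016), np.float64(351.74045729637146), np.float64(347.4311469644308))
proj flange c [347.78260994 208.62762612] shank mid [347.79566741 215.07269172] tang bottom [347.81526051 224.74369495]
h0 126.66849 347.41853800225306 248.97197016588777
h4 64.296616 347.2076584083707 248.9936979010242
proj bore mouth [347.86348508 248.54696684] hub [347.8744294  253.94899692]
tang rows [ 64.  63.  63.  63.  64.  63.  63.  66.  74.  93. 117. 135. 144. 148.
 152. 154. 155. 156.]
px per mm x,y,z [array([-0.402, -0.099]), array([-0.174,  0.23 ]), array([-0.001, -0.36 ])]
```

The side view puts the post axis at u≈347.2 and the bore at u≈347.3, so they line up. I'll lower until just before the shank enters.

Emit:
{"method": "move_arm", "body": {"rows": [{"tx": 0,"ty": 2,"tz": 0,"rx": 0,"ry": 0,"rz": 0,"grip": 10},{"tx": 0,"ty": 2,"tz": 0,"rx": 0,"ry": 0,"rz": 0,"grip": 10},{"tx": 0,"ty": 1.5,"tz": 0,"rx": 0,"ry": 0,"rz": 0,"grip": 10},{"tx": 0,"ty": 0.8,"tz": 0,"rx": 0,"ry": 0,"rz": 0,"grip": 10},{"tx": 0,"ty": 0.3,"tz": 0,"rx": 0,"ry": 0,"rz": 0,"grip": 10},{"tx": 0,"ty": 0.3,"tz": 0,"rx": 0,"ry": 0,"rz": 0,"grip": 10},{"tx": 0,"ty": 0.3,"tz": 0,"rx": 0,"ry": 0,"rz": 0,"grip": 10},{"tx": 0,"ty": 0.3,"tz": 0,"rx": 0,"ry": 0,"rz": 0,"grip": 10},{"tx": 0,"ty": 0,"tz": 0,"rx": 0,"ry": 0,"rz": 0,"grip": 10}]}}

```text
t: 7.65
eef_pos: [555.2, -35.9, 120.6]
tcp_rot: [-1.571, -0.0, 0.575]
ft_force: [0.1, 0.2, -1.4]
opening: 0.228
```

Run:
```python
from snap import *
s=env.state();print(s["t"],s["eef_pos"],s["tcp_rot"],s["ft_force"],s["moment"],s["opening"])
p,d,c=snap("side",5); crop(p,310,190,80,85,7,"s5")
```

```text
7.65 [555.16027345 -35.88171283 120.61639728] [-1.57103021e+00 -1.29171244e-04  5.74729060e-01] [ 0.12292348  0.15173162 -1.42240802] [ 0.01523546 -0.1443096   0.00911555] 0.22791169398397043
```

View pics/s5.png

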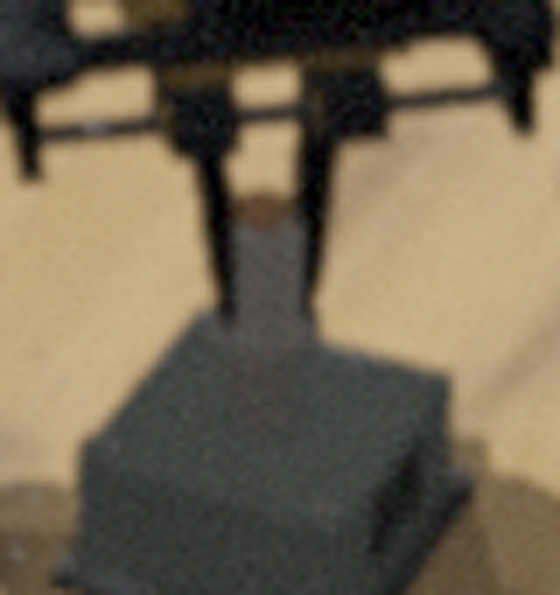

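Emit:
{"method": "move_arm", "body": {"rows": [{"tx": 0,"ty": 0.2,"tz": 0,"rx": 0,"ry": 0,"rz": 0,"grip": 10},{"tx": 0,"ty": 0.1,"tz": 0,"rx": 0,"ry": 0,"rz": 0,"grip": 10},{"tx": 0,"ty": 0.1,"tz": 0,"rx": 0,"ry": 0,"rz": 0,"grip": 10},{"tx": 0,"ty": 0,"tz": 0,"rx": 0,"ry": 0,"rz": 0,"grip": 10}]}}

```text
t: 8.03
eef_pos: [555.1, -35.9, 116.5]
tcp_rot: [-1.571, 0.0, 0.575]
ft_force: [0.1, 0.1, -1.7]
opening: 0.233
```

Emit:
{"method": "move_arm", "body": {"rows": [{"tx": 0,"ty": 0.1,"tz": 0,"rx": 0,"ry": 0,"rz": 0,"grip": 10},{"tx": 0,"ty": 0,"tz": 0,"rx": 0,"ry": 0,"rz": 0,"grip": 10}]}}

```text
t: 8.2
eef_pos: [555.1, -35.8, 115.5]
tcp_rot: [-1.571, 0.0, 0.575]
ft_force: [0.3, -0.7, -1.2]
opening: 0.23
```

Emit:
{"method": "move_arm", "body": {"rows": [{"tx": 0,"ty": 0.05,"tz": 0,"rx": 0,"ry": 0,"rz": 0,"grip": 10},{"tx": 0,"ty": 0,"tz": 0,"rx": 0,"ry": 0,"rz": 0,"grip": 10}]}}

```text
t: 8.37
eef_pos: [555.1, -35.9, 115.1]
tcp_rot: [-1.571, 0.0, 0.575]
ft_force: [-0.1, 0.3, -0.7]
opening: 0.229
```

Emit:
{"method": "move_arm", "body": {"rows": [{"tx": 0,"ty": 0.05,"tz": 0,"rx": 0,"ry": 0,"rz": 0,"grip": 10},{"tx": 0,"ty": 0,"tz": 0,"rx": 0,"ry": 0,"rz": 0,"grip": 10}]}}

```text
t: 8.53
eef_pos: [555.1, -35.9, 114.6]
tcp_rot: [-1.571, 0.0, 0.575]
ft_force: [-0.9, 0.4, -1.2]
opening: 0.233
```

Emit:
{"method": "move_arm", "body": {"rows": [{"tx": 0,"ty": 0.05,"tz": 0,"rx": 0,"ry": 0,"rz": 0,"grip": 10},{"tx": 0,"ty": 0,"tz": 0,"rx": 0,"ry": 0,"rz": 0,"grip": 10}]}}

```text
t: 8.7
eef_pos: [555.1, -35.9, 114.1]
tcp_rot: [-1.571, 0.0, 0.575]
ft_force: [0.4, 0.2, -1.4]
opening: 0.23
```

Emit:
{"method": "move_arm", "body": {"rows": [{"tx": 0,"ty": 0.05,"tz": 0,"rx": 0,"ry": 0,"rz": 0,"grip": 10},{"tx": 0,"ty": 0,"tz": 0,"rx": 0,"ry": 0,"rz": 0,"grip": 10}]}}

```text
t: 8.87
eef_pos: [555.1, -35.9, 113.5]
tcp_rot: [-1.571, 0.0, 0.575]
ft_force: [-0.9, 0.2, -1.4]
opening: 0.228
```

Emit:
{"method": "move_arm", "body": {"rows": [{"tx": 0,"ty": 0.05,"tz": 0,"rx": 0,"ry": 0,"rz": 0,"grip": 10},{"tx": 0,"ty": 0.05,"tz": 0,"rx": 0,"ry": 0,"rz": 0,"grip": 10}]}}

```text
t: 9.03
eef_pos: [555.2, -35.9, 112.6]
tcp_rot: [-1.571, -0.0, 0.575]
ft_force: [0.1, -1.4, -0.7]
opening: 0.232
```

Emit:
{"method": "move_arm", "body": {"rows": [{"tx": 0,"ty": 0.05,"tz": 0,"rx": 0,"ry": 0,"rz": 0,"grip": 10},{"tx": 0,"ty": 0.05,"tz": 0,"rx": 0,"ry": 0,"rz": 0,"grip": 10}]}}

```text
t: 9.2
eef_pos: [555.1, -35.9, 111.6]
tcp_rot: [-1.571, 0.0, 0.575]
ft_force: [0.6, 0.2, -1.5]
opening: 0.228
```

Emit:
{"method": "move_arm", "body": {"rows": [{"tx": 0,"ty": 0.05,"tz": 0,"rx": 0,"ry": 0,"rz": 0,"grip": 10},{"tx": 0,"ty": 0.05,"tz": 0,"rx": 0,"ry": 0,"rz": 0,"grip": 10}]}}

```text
t: 9.37
eef_pos: [555.1, -35.9, 110.6]
tcp_rot: [-1.571, 0.0, 0.575]
ft_force: [-0.4, 0.6, -1.7]
opening: 0.23
```

Emit:
{"method": "move_arm", "body": {"rows": [{"tx": 0,"ty": 0.1,"tz": 0,"rx": 0,"ry": 0,"rz": 0,"grip": 10},{"tx": 0,"ty": 0.1,"tz": 0,"rx": 0,"ry": 0,"rz": 0,"grip": 10},{"tx": 0,"ty": 0.1,"tz": 0,"rx": 0,"ry": 0,"rz": 0,"grip": 10}]}}

```text
t: 9.62
eef_pos: [555.1, -35.9, 107.5]
tcp_rot: [-1.571, 0.0, 0.575]
ft_force: [0.5, -0.5, -0.7]
opening: 0.233
```

Emit:
{"method": "move_arm", "body": {"rows": [{"tx": 0,"ty": 0.1,"tz": 0,"rx": 0,"ry": 0,"rz": 0,"grip": 10},{"tx": 0,"ty": 0.1,"tz": 0,"rx": 0,"ry": 0,"rz": 0,"grip": 10},{"tx": 0,"ty": 0.1,"tz": 0,"rx": 0,"ry": 0,"rz": 0,"grip": 10}]}}

```text
t: 9.87
eef_pos: [555.1, -35.8, 104.5]
tcp_rot: [-1.571, 0.0, 0.575]
ft_force: [-0.3, -0.5, -1.4]
opening: 0.234
```

Emit:
{"method": "move_arm", "body": {"rows": [{"tx": 0,"ty": 0.1,"tz": 0,"rx": 0,"ry": 0,"rz": 0,"grip": 10},{"tx": 0,"ty": 0.1,"tz": 0,"rx": 0,"ry": 0,"rz": 0,"grip": 10},{"tx": 0,"ty": 0.1,"tz": 0,"rx": 0,"ry": 0,"rz": 0,"grip": 10},{"tx": 0,"ty": 0.1,"tz": 0,"rx": 0,"ry": 0,"rz": 0,"grip": 10}]}}

```text
t: 10.2
eef_pos: [555.1, -35.9, 100.5]
tcp_rot: [-1.571, 0.0, 0.575]
ft_force: [0.4, -0.2, -1.6]
opening: 0.232
```

Still no contact. The hub face is expected at TCP z ≈ 97.6, so I'll use half-millimetre steps from here.

Emit:
{"method": "move_arm", "body": {"rows": [{"tx": 0,"ty": 0.1,"tz": 0,"rx": 0,"ry": 0,"rz": 0,"grip": 10},{"tx": 0,"ty": 0.1,"tz": 0,"rx": 0,"ry": 0,"rz": 0,"grip": 10},{"tx": 0,"ty": 0.05,"tz": 0,"rx": 0,"ry": 0,"rz": 0,"grip": 10}]}}

```text
t: 10.45
eef_pos: [555.1, -35.9, 98.0]
tcp_rot: [-1.571, 0.0, 0.575]
ft_force: [0.3, 0.2, -1.1]
opening: 0.231
```

Emit:
{"method": "move_arm", "body": {"rows": [{"tx": 0,"ty": 0.05,"tz": 0,"rx": 0,"ry": 0,"rz": 0,"grip": 10}]}}

```text
t: 10.53
eef_pos: [555.1, -35.9, 97.5]
tcp_rot: [-1.571, 0.0, 0.575]
ft_force: [0.1, -0.6, -1.8]
opening: 0.231
```

Emit:
{"method": "move_arm", "body": {"rows": [{"tx": 0,"ty": 0.05,"tz": 0,"rx": 0,"ry": 0,"rz": 0,"grip": 10}]}}

```text
t: 10.62
eef_pos: [555.2, -35.9, 97.1]
tcp_rot: [-1.571, 0.0, 0.575]
ft_force: [-0.1, -0.3, -0.9]
opening: 0.232
```

Emit:
{"method": "move_arm", "body": {"rows": [{"tx": 0,"ty": 0.05,"tz": 0,"rx": 0,"ry": 0,"rz": 0,"grip": 10}]}}

```text
t: 10.7
eef_pos: [555.1, -35.9, 96.6]
tcp_rot: [-1.571, -0.0, 0.575]
ft_force: [0.7, -0.1, -2.2]
opening: 0.231
```

Emit:
{"method": "move_arm", "body": {"rows": [{"tx": 0,"ty": 0.03,"tz": 0,"rx": 0,"ry": 0,"rz": 0,"grip": 10}]}}

```text
t: 10.78
eef_pos: [555.1, -35.9, 96.3]
tcp_rot: [-1.571, 0.0, 0.575]
ft_force: [-0.1, 0.3, -1.3]
opening: 0.228
```

Emit:
{"method": "move_arm", "body": {"rows": [{"tx": 0,"ty": 0.05,"tz": 0,"rx": 0,"ry": 0,"rz": 0,"grip": 10}]}}

```text
t: 10.87
eef_pos: [555.2, -35.9, 95.8]
tcp_rot: [-1.571, -0.0, 0.575]
ft_force: [0.4, 0.7, -1.1]
opening: 0.228
```

Emit:
{"method": "move_arm", "body": {"rows": [{"tx": 0,"ty": 0.05,"tz": 0,"rx": 0,"ry": 0,"rz": 0,"grip": 10}]}}

```text
t: 10.95
eef_pos: [555.2, -35.9, 95.3]
tcp_rot: [-1.571, -0.0, 0.575]
ft_force: [-0.3, 0.1, -1.2]
opening: 0.227
```

Emit:
{"method": "move_arm", "body": {"rows": [{"tx": 0,"ty": 0.05,"tz": 0,"rx": 0,"ry": 0,"rz": 0,"grip": 10}]}}

```text
t: 11.03
eef_pos: [555.2, -35.9, 94.8]
tcp_rot: [-1.571, 0.0, 0.575]
ft_force: [0.3, 0.3, -1.3]
opening: 0.229
```

Emit:
{"method": "move_arm", "body": {"rows": [{"tx": 0,"ty": 0.05,"tz": 0,"rx": 0,"ry": 0,"rz": 0,"grip": 10}]}}

```text
t: 11.12
eef_pos: [555.1, -35.9, 94.3]
tcp_rot: [-1.571, -0.0, 0.575]
ft_force: [0.1, -0.6, -1.3]
opening: 0.231
```

The tool is 3 mm below the hub face with no force, so the tang is entering the slot. I'll continue in small steps.

Emit:
{"method": "move_arm", "body": {"rows": [{"tx": 0,"ty": 0.07,"tz": 0,"rx": 0,"ry": 0,"rz": 0,"grip": 10},{"tx": 0,"ty": 0.07,"tz": 0,"rx": 0,"ry": 0,"rz": 0,"grip": 10}]}}

```text
t: 11.28
eef_pos: [555.2, -35.9, 92.9]
tcp_rot: [-1.571, 0.0, 0.575]
ft_force: [0.5, -0.1, -2.5]
opening: 0.23
```

Emit:
{"method": "move_arm", "body": {"rows": [{"tx": 0,"ty": 0.07,"tz": 0,"rx": 0,"ry": 0,"rz": 0,"grip": 10},{"tx": 0,"ty": 0.07,"tz": 0,"rx": 0,"ry": 0,"rz": 0,"grip": 10}]}}

```text
t: 11.45
eef_pos: [555.2, -35.9, 91.4]
tcp_rot: [-1.571, 0.0, 0.575]
ft_force: [0.7, -0.5, -1.6]
opening: 0.23
```

Emit:
{"method": "move_arm", "body": {"rows": [{"tx": 0,"ty": 0.07,"tz": 0,"rx": 0,"ry": 0,"rz": 0,"grip": 10},{"tx": 0,"ty": 0.07,"tz": 0,"rx": 0,"ry": 0,"rz": 0,"grip": 10}]}}

```text
t: 11.62
eef_pos: [555.1, -35.9, 90.0]
tcp_rot: [-1.571, 0.0, 0.575]
ft_force: [-0.7, -0.7, -2.0]
opening: 0.229
```

Emit:
{"method": "move_arm", "body": {"rows": [{"tx": 0,"ty": 0.05,"tz": 0,"rx": 0,"ry": 0,"rz": 0,"grip": 10},{"tx": 0,"ty": 0.05,"tz": 0,"rx": 0,"ry": 0,"rz": 0,"grip": 10}]}}

```text
t: 11.78
eef_pos: [555.1, -35.8, 89.1]
tcp_rot: [-1.571, 0.0, 0.575]
ft_force: [0.7, 0.4, -1.1]
opening: 0.232
```

Emit:
{"method": "move_arm", "body": {"rows": [{"tx": 0,"ty": 0.05,"tz": 0,"rx": 0,"ry": 0,"rz": 0,"grip": 10},{"tx": 0,"ty": 0.05,"tz": 0,"rx": 0,"ry": 0,"rz": 0,"grip": 10}]}}

```text
t: 11.95
eef_pos: [555.1, -35.9, 88.1]
tcp_rot: [-1.571, 0.0, 0.575]
ft_force: [-0.6, 0.3, -1.0]
opening: 0.227
```

Emit:
{"method": "move_arm", "body": {"rows": [{"tx": 0,"ty": 0.05,"tz": 0,"rx": 0,"ry": 0,"rz": 0,"grip": 10},{"tx": 0,"ty": 0.03,"tz": 0,"rx": 0,"ry": 0,"rz": 0,"grip": 10}]}}

```text
t: 12.12
eef_pos: [555.1, -35.9, 87.2]
tcp_rot: [-1.571, 0.0, 0.575]
ft_force: [0.0, -0.2, -0.9]
opening: 0.231
```

Emit:
{"method": "move_arm", "body": {"rows": [{"tx": 0,"ty": 0.03,"tz": 0,"rx": 0,"ry": 0,"rz": 0,"grip": 10},{"tx": 0,"ty": 0,"tz": 0,"rx": 0,"ry": 0,"rz": 0,"grip": 10}]}}

```text
t: 12.28
eef_pos: [555.1, -35.9, 87.0]
tcp_rot: [-1.571, 0.0, 0.575]
ft_force: [0.6, -0.2, -2.5]
opening: 0.235
```

Emit:
{"method": "move_arm", "body": {"rows": [{"tx": 0,"ty": 0.03,"tz": 0,"rx": 0,"ry": 0,"rz": 0,"grip": 10},{"tx": 0,"ty": 0,"tz": 0,"rx": 0,"ry": 0,"rz": 0,"grip": 10}]}}

```text
t: 12.45
eef_pos: [555.2, -35.9, 86.7]
tcp_rot: [-1.571, -0.0, 0.575]
ft_force: [1.0, -0.1, -1.8]
opening: 0.227
```

Emit:
{"method": "move_arm", "body": {"rows": [{"tx": 0,"ty": 0.03,"tz": 0,"rx": 0,"ry": 0,"rz": 0,"grip": 10},{"tx": 0,"ty": 0,"tz": 0,"rx": 0,"ry": 0,"rz": 0,"grip": 10}]}}

```text
t: 12.62
eef_pos: [555.2, -35.9, 86.7]
tcp_rot: [-1.571, -0.0, 0.575]
ft_force: [-0.9, 0.6, 3.4]
opening: 0.233
```

Run:
```python
from snap import *
s=env.state();print(s["t"],s["eef_pos"],s["ft_force"],s["moment"],s["opening"])
p,d,c=snap("side",6); crop(p,310,200,80,75,7,"s6")
```

```text
12.6167 [555.15697397 -35.8734664   86.6916188 ] [-0.93451747  0.56650281  3.37576748] [0.03778134 0.07565191 0.01551102] 0.23320333402753446
```

View pics/s6.png

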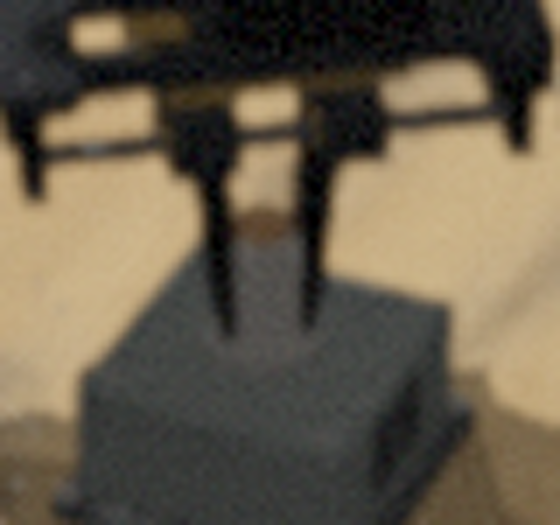

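The force stepped up about 5 N at TCP z = 86.7, the expected seated height, and the picture shows the flange on the housing at crop (265,345). I'll let go and withdraw upward.

Emit:
{"method": "move_arm", "body": {"rows": [{"tx": 0,"ty": 0,"tz": 0,"rx": 0,"ry": 0,"rz": 0,"grip": 40},{"tx": 0,"ty": 0,"tz": 0,"rx": 0,"ry": 0,"rz": 0,"grip": 60},{"tx": 0,"ty": 0,"tz": 0,"rx": 0,"ry": 0,"rz": 0,"grip": 60},{"tx": 0,"ty": 0,"tz": 0,"rx": 0,"ry": 0,"rz": 0,"grip": 60},{"tx": 0,"ty": 0,"tz": 0,"rx": 0,"ry": 0,"rz": 0,"grip": 60}]}}

```text
t: 13.08
eef_pos: [555.1, -35.9, 86.4]
tcp_rot: [-1.571, 0.0, 0.575]
ft_force: [-0.7, -0.7, 0.7]
opening: 0.522
```

Emit:
{"method": "move_arm", "body": {"rows": [{"tx": 0,"ty": -1,"tz": 0,"rx": 0,"ry": 0,"rz": 0,"grip": 60},{"tx": 0,"ty": -2,"tz": 0,"rx": 0,"ry": 0,"rz": 0,"grip": 60},{"tx": 0,"ty": -2.5,"tz": 0,"rx": 0,"ry": 0,"rz": 0,"grip": 60},{"tx": 0,"ty": -2.5,"tz": 0,"rx": 0,"ry": 0,"rz": 0,"grip": 60},{"tx": 0,"ty": -2.5,"tz": 0,"rx": 0,"ry": 0,"rz": 0,"grip": 60},{"tx": 0,"ty": -2,"tz": 0,"rx": 0,"ry": 0,"rz": 0,"grip": 60},{"tx": 0,"ty": -1,"tz": 0,"rx": 0,"ry": 0,"rz": 0,"grip": 60},{"tx": 0,"ty": 0,"tz": 0,"rx": 0,"ry": 0,"rz": 0,"grip": 60}]}}

```text
t: 13.75
eef_pos: [555.8, -35.9, 223.9]
tcp_rot: [-1.574, -0.003, 0.575]
ft_force: [-1.0, 0.6, -0.0]
opening: 0.603
```

Run:
```python
from snap import *
s=env.state();print(s["t"],s["eef_pos"],s["ft_force"],s["opening"])
p,d,c=snap("side",7); crop(p,310,190,80,85,7,"s7"); cv2.imwrite("pics/s7full.png",p)
P=cloud(d,c)
print("proj cork centre at seated z 107.5:",proj(c,[555.2,-35.9,107]))
```

```text
13.75 [555.75940478 -35.94515214 223.86045095] [-0.96323329  0.64535145 -0.04650088] 0.6026825837154774
proj cork centre at seated z 107.5: [347.8848166  230.83446465]
```

View pics/s7.png

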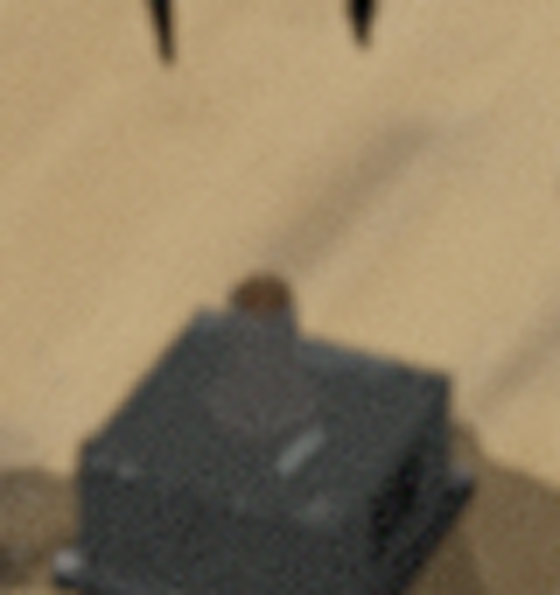

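View pics/s7full.png

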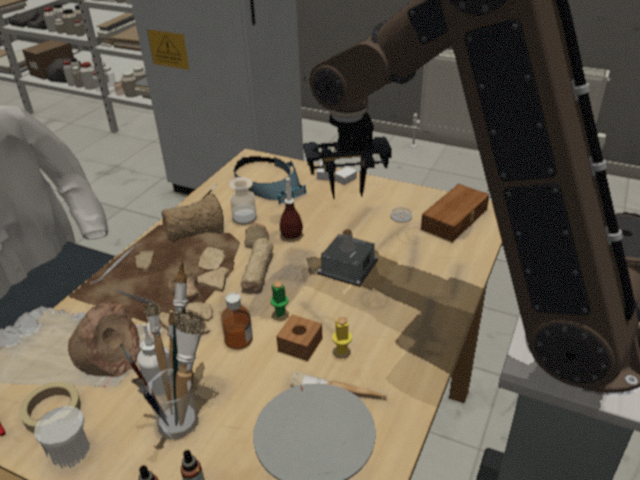

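The post stands upright in the drive with its cork at side (347.0,231.4). The seated prediction is (347.9,230.8), and with the tang still on the hub face it would be about 4 px higher. The block is empty and the bystanders have not moved. I'll hand in.

Run:
```python
from snap import *
print(env.job_done()); print(env.state()["t"])
```

```text
the job is handed in; nothing more can be done
None
the job is handed in; nothing more can be done
```

The steel post is seated in the drive with its flange on the housing, and I handed the job in at about 13.8 s. No verdict is reported. I lifted the post from its block and saw in the side view that the tang lay along the jaw axis. I turned it by 0.87 rad to the slot angle measured in the top view (about 0.58 rad), then lowered it in half-millimetre steps. The tang went straight into the slot, so no searching turn was needed.

**Last checks:**
- **Seating:** contact came at tool height 86.7 mm, against 86.6 mm expected for a seated flange. The only force rise there was about 5 N, and nothing larger showed at the end of any move while it was in the socket.
- **After letting go:** the post stands upright, and its cork pad is within 1 px of the predicted seated position in the side view.
- **Bystanders:** the bottle, blower and dish look unmoved in the side view, and the gripper is well clear.

**Disagreements:** the two cameras differed by about 2 mm in y, by the same amount at the block and at the drive, so it cancelled out. I did not take a final top view, because the arm blocked it.

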